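Set the chess clock for the next game

TASK

Set the chess clock for the next game, pressing with the tips of the closed fingers: press the wide bar key fully down, then the round key fully down (both stay down), and then push the rocker fully down at the end beside which the king stands. Leave the square key up, do not push the rocker down at the other end, and do not lift or push the clock away, or disturb the chessmen and the other things around it.

Things in the scene. Friction and masses are not known exactly. Their poses are not given: they have to be found in the camera images.
- clock: Loose chess clock, 0.75 kg, wooden case 120 (x) by 230 (y) by 52 mm high; origin under its centre, on the table. x points out of its front with two white dials (away from the robot), z up. On top, three black keys in a row along the front (x = +36 mm): square at y = -70 mm, wide bar at y = 0, round at y = +70 mm. Behind them (x = -26 mm) the long aluminium rocker.
- bar_key_top (a point): Centre of the top of the wide bar key (18 mm along x, 48 mm along y), 62 mm above the table when up; moves with the key.
- round_key_top (a point): Centre of the top of the round key (26 mm across), 62 mm above the table when up; moves with the key.
- square_key_top (a point): Centre of the top of the square key (22 by 22 mm), 62 mm above the table when up; to be left alone.
- bar_key (a joint): How far the bar key is pressed, m: 0 up, 0.007 fully down. It stands 10 mm proud of the case when up, 3 mm when down. It resists with about 3 N of friction, without a spring, and stays where it is left.
- round_key (a joint): The same for the round key: 0 up, 0.007 fully down, about 3 N, stays.
- square_key (a joint): The same for the square key: 0 up, 0.007 fully down. Must stay up.
- rocker (a joint): Angle of the rocker, rad: 0 level, +0.14 fully down at the clock's +y end, -0.14 fully down at its -y end; starts nearly level. Bar 30 mm wide (x), 190 mm long (y), 10 mm thick, pivoted at its middle 75 mm above the table. Friction only (about 1.6 N at 80 mm from the pivot), it stays where it is left.
- rocker_plus (a point): Point on the rocker's top face 80 mm from the pivot towards the clock's +y end, about 80 mm above the table when level; sinks 11 mm to fully down. A good place to push.
- rocker_minus (a point): The same towards the clock's -y end.
- king: Loose wooden chess king, 97 mm tall with a cross on top, foot 36 mm across; origin under its foot. It stands about 175 mm from the clock's centre, beside one end of the clock or the other.
- pawn: Loose wooden chess pawn, 50 mm tall, round head, foot 30 mm across; origin under its foot. It stands beside the other end of the clock.
- chips: Loose stack of poker chips, 39 mm across, 27 mm high, behind the clock on the robot's side; origin under it.
- deck: Loose pack of cards lying flat, 63 by 89 by 18 mm, in front of the dials; origin under it.
- chalk: Loose cube of cue chalk, 22 mm, in front of the dials; origin under it.
- mug: Loose white mug, 80 mm across, 95 mm tall, at the robot's right towards the far side; origin under it.

How it is judged:
By the outcome, as a careful person would: the job done as asked, in the order asked, and still so for the second after the job is handed in, with the robot touching nothing.
It also fails if it takes over 42 s, if anything falls off the work surface, if the arm or the gripper's body presses on something with over 40 N, if the wrist force passes 120 N, or if a joint passes its speed limit or range.

ROBOT

A 6-joint arm with a two-finger parallel gripper is mounted at the origin on the work surface. World frame = base frame: x ahead of the robot, y to its left, z up, the work surface at z = 0. Lengths are in m, angles in degrees, forces in N, time in s.
With the tool pointing down it reaches from about 0.375 to 0.9 m from the base axis. Payload 3.1 kg.
Tool frame: the origin (TCP) lies on the centre line of the jaws, within the pads' length; the fingertips stand manip.tcp_to_tips ahead of it and the grasp point (between the pads) lies 11 mm behind it (manip.tcp_to_tips is the distance from the TCP to the fingertips, in m); z points along the fingers, y is the line along which they close (so a half turn about z gives the same grasp; the last joint's range is limited). The gripper opens to 87 mm and grips with 3 to 60 N. Pads are 19 mm wide; open, the fingers measure 117 mm over their backs; the gripper's body (75 mm by 190 mm) begins 51 mm behind the grasp point.
Start: joints at [-86.946, 30.224, 82.088, -0, 67.689, -10.227], TCP at [0.144, -0.608, 0.231] pointing down, gripper open.
Joint ranges: [-176.69, 176.69], [-43.24, 126.21], [12.49, 139.97], [-82, 262], [0, 151.66], [-163.58, 163.58]. Speed limits (degrees/s): [159.86, 159.86, 180, 180, 180, 180].

INTERFACE

Orientations are given as a 3x3 rotation matrix whose columns are the frame's x, y, z axes.
In Python, from rig import read_state, imaging, workorder, manip gives the robot as it stands.
- The arm moves only by the shell command python3 -m jog 'ROWS' [FORCE]. ROWS is a JSON object of lists of equal length, an entry for each row: "claw": the closure, from 0 (fully open) to 1 (shut); "linear": the shift along the world's x, y, z in cm, a list of three; "rot": the turn, a rotation vector about the world's x, y, z in rad, a list of three. In form: {"claw": [claw, ...], "linear": [[x, y, z], ...], "rot": [[wx, wy, wz], ...]}. A call has 1 to 20 rows; each row shifts and turns the commanded pose from where the row before left it; what a row does not reach is not made up. A row lasts 1/12 s, in which the tool goes at most 41.7 mm and 7.16 degrees, less where a joint would pass 70% of its speed; a pose out of reach is approached as far as the arm can. A call is refused whole if a number of a shift passes 4.17 or a number of a turn 0.125, either way. A call with a gripper value outside its range is refused whole. The fingers move at their own pace and stop on an object; FORCE is the grip in N (left out, the last holds). Time passes only in rows, so rows that do not move let the fingers close. It gives the time, the measured TCP pose, the force, the opening and the grip force at its end, in the units of the state.
- read_state(): the state, without advancing time (a new reading comes with each control period).
- imaging.camera(name): name is "scene" or "top" or "wrist"; returns the picture (420x560x3 uint8, blue, green, red); there is no depth.
- imaging.camera_info(name): a dict with "fov_y" (degrees; the focal length in pixels is half the picture's height over the tangent of half this angle, whatever the lens; pixels are square), "cx", "cy" (the principal point, pixels), "R" (3x3) and "t" (3): a world point X has camera coordinates R X + t; the wrist camera has in their place "mount" (4x4, takes a point from camera to tool coordinates, whose origin is the TCP and whose axes are the flange's). Camera axes: x right, y down, z forward; pixel columns grow to the right and rows downward; lengths in m; the calibration is good to about 2 mm. A picture is of the moment at which its call begins: read the wrist's pose just before it. camera_info takes no time and is no camera call.
- workorder.job_done(): hands the job in; it is judged then, once.
Trained networks look in the newest picture that a camera, given by its name, has taken for a name from the list of things; names that differ only in an ending like _2 or _b are one class to them, and where a whole thing is asked for, a point or a joint stands for the part that bears it (a point fixed in the world has none). Each returns a list of dicts, best first, with "p" (0 to 1); they miss things now and then, are a little off and sometimes report something else, mostly with a low value. They report only what shows in the picture. A call takes as long as a camera call.
- imaging.recognise(name, camera): "at" ([x, y, z] in m, in world coordinates, good to about 4 mm: the middle of the surface that is visible of it).
- imaging.outline_of(name, camera): "pixels" (420x560 bool, what is visible of it).
The state is a dict: "clock": time; "joints": joint angles; "joint_vel": joint speeds; "effort": joint torques, N m; "tool_pos": TCP position; "orientation": TCP orientation; "ft_force": force on the tool from outside, world axes, zero at the start; "moment": the same for the moment, N m; "width": finger opening in m; "finger_force": force on a finger pad.
Only numpy, scipy, OpenCV 4.12 (cv2) and the standard library are available. Lean on these libraries where they do the work, as an engineer would, in place of code of your own. Each camera call takes 0.05 s, during which the arm holds its last target. There are 200 camera calls.

## Working session

There is one attempt and no reset: what is moved stays moved. The work goes in short steps, Python scripts to look and compute and a shell command to move; the robot and the scene stay as the last step left them, time stands still between calls to the robot, and variables do not carry over. Pictures are saved under pics/ and viewed, at most 10 in all, crops included, and the job is handed in when it is done.

```bash
mkdir -p pics; python3 - <<'E'
from rig import read_state, imaging, workorder, manip
import cv2,numpy as np
s=read_state();print(s['clock'],s['tool_pos'],s['orientation'],s['width'],manip.tcp_to_tips)
for c in ('scene','top'):
    im=imaging.camera(c);cv2.imwrite(f'pics/{c}0.png',im)
    i=imaging.camera_info(c);print(c,i)
    for n in ['clock','bar_key_top','round_key_top','square_key_top','rocker_plus','rocker_minus','king','pawn','chips','deck','chalk','mug']:
        r=imaging.recognise(n,c);print(n,[(np.round(d['at'],3).tolist(),round(d['p'],2)) for d in r[:2]])
E
```

```text
0.0 [ 0.14357728 -0.607518    0.22956558] [[ 9.73249098e-01  2.29752417e-01 -1.42353807e-04]
 [ 2.29752169e-01 -9.73246688e-01  2.19673964e-03]
 [ 3.66160870e-04 -2.17068097e-03 -9.99997577e-01]] 0.08715074717427676 0.008
scene {'fov_y': 43.45125689552393, 'cx': 275.69911267871555, 'cy': 205.9168671970657, 'R': array([[ 8.39678497e-01,  5.43083799e-01, -9.21030220e-05],
       [ 3.78332912e-01, -5.85073757e-01, -7.17323433e-01],
       [-3.89620622e-01,  6.02286217e-01, -6.96740328e-01]]), 't': array([-0.43501088, -0.1899937 ,  1.55963184])}
clock [([0.519, -0.123, 0.052], 0.93)]
bar_key_top [([0.538, -0.1, 0.062], 0.46)]
round_key_top []
square_key_top []
rocker_plus [([0.476, -0.105, 0.084], 0.58)]
rocker_minus [([0.484, -0.105, 0.083], 0.56)]
king [([0.506, 0.069, 0.045], 0.49)]
pawn [([0.513, -0.281, 0.022], 0.67)]
chips [([0.404, -0.117, 0.025], 0.65)]
deck [([0.616, -0.083, 0.022], 0.64)]
chalk [([0.629, -0.173, 0.022], 0.64)]
mug [([0.653, -0.444, 0.055], 0.89)]
top {'fov_y': 55.16280984927082, 'cx': 284.0201106775712, 'cy': 206.62952363076286, 'R': array([[-0.01193412, -0.999
[... 154 characters left out ...]
8,  0.83187577])}
clock [([0.502, -0.094, 0.056], 0.94), ([0.507, -0.273, 0.017], 0.73)]
bar_key_top [([0.535, -0.023, 0.067], 0.75), ([0.543, -0.096, 0.06], 0.64)]
round_key_top [([0.536, -0.024, 0.063], 0.51), ([0.496, -0.095, 0.049], 0.46)]
square_key_top [([0.547, -0.165, 0.065], 0.58)]
rocker_plus [([0.475, -0.096, 0.082], 0.79)]
rocker_minus [([0.502, 0.071, 0.059], 0.68), ([0.48, -0.095, 0.08], 0.55)]
king [([0.501, 0.068, 0.06], 0.76)]
pawn [([0.506, -0.276, 0.016], 0.42), ([0.608, -0.072, 0.02], 0.26)]
chips [([0.543, -0.098, 0.061], 0.55)]
deck [([0.609, -0.071, 0.019], 0.62)]
chalk [([0.478, -0.095, 0.082], 0.73), ([0.62, -0.169, 0.019], 0.51)]
mug [([0.657, -0.448, 0.056], 0.97)]
```

View pics/top0.png

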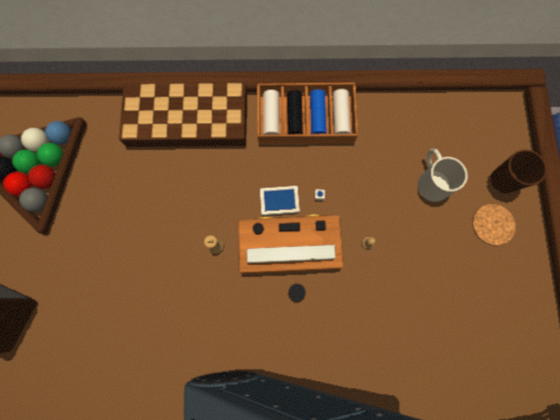

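View pics/scene0.png

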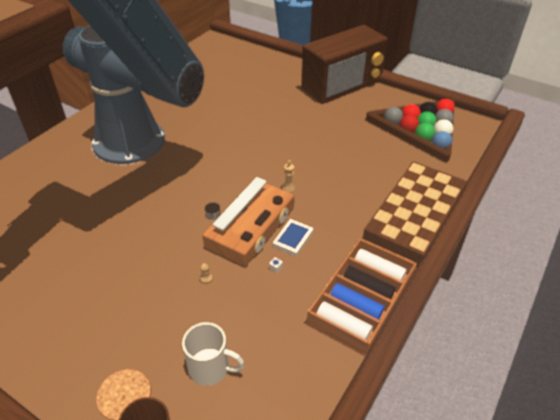

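The king stands at top-view px (211,243), on the same side as the round key (258,228), so it is at the clock's +y end. The bar key is at (289,227), the square key at (320,226) and the pawn at (368,242). In the scene view, the keys are at about (278,200), (263,217) and (246,237). Next I'll triangulate the keys and the rocker ends.

```bash
cat > h.py <<'E'
import cv2,numpy as np
from rig import imaging
def cam(c):
    i=imaging.camera_info(c);f=210/np.tan(np.radians(i['fov_y']/2));K=np.array([[f,0,i['cx']],[0,f,i['cy']],[0,0,1]]);return K,np.array(i['R']),np.array(i['t'])
def plane(c,p,z):
    K,R,t=cam(c);C=-R.T@t;d=R.T@np.linalg.inv(K)@[p[0],p[1],1];return C+d*(z-C[2])/d[2]
def tri(a,b):
    P=[K@np.c_[R,t] for K,R,t in (cam('top'),cam('scene'))]
    X=cv2.triangulatePoints(P[0],P[1],np.float64(a).reshape(2,1),np.float64(b).reshape(2,1));return (X[:3]/X[3]).ravel()
def blob(im,p,r=11):
    x,y=p;c=im[y-r:y+r+1,x-r:x+r+1].max(2);m=(c<50).astype('uint8')
    n,l,s,ce=cv2.connectedComponentsWithStats(m);k=min(range(1,n),key=lambda i:np.hypot(*(ce[i]-r))-s[i,4]*.05)
    return ce[k]+[x-r,y-r],s[k,4]
E
python3 - <<'E'
from h import *
T=cv2.imread('pics/top0.png');S=cv2.imread('pics/scene0.png')
for n,a,b in (('round',(258,228),(278,200)),('bar',(289,227),(263,217)),('sq',(320,226),(246,237))):
    pa,na=blob(T,a,13);pb,nb=blob(S,b,10);print(n,pa,na,pb,nb,plane('top',pa,.060).round(4),plane('scene',pb,.060).round(4),tri(pa,pb).round(4))
m=(T.min(2)>130);m[:240]=0;m[275:]=0;m[:,:235]=0;m[:,345:]=0
ys,xs=np.nonzero(m);r=cv2.minAreaRect(np.c_[xs,ys].astype('f4'));print(r)
for q in cv2.boxPoints(r):print(plane('top',q,.08).round(4))
print('king',plane('top',(211,243),.09),'pawn',plane('top',(369,242),.045))
out=cv2.resize(T[195:285,195:385],None,fx=4,fy=4,interpolation=2);cv2.imwrite('pics/crop.png',out)
E
```

```text
Traceback (most recent call last):
  File "h.py", line 12, in blob
    n,l,s,ce=cv2.connectedComponentsWithStats(m);k=min(range(1,n),key=lambda i:np.hypot(*(ce[i]-r))-s[i,4]*.05)
                                                   ~~~^^^^^^^^^^^^^^^^^^^^^^^^^^^^^^^^^^^^^^^^^^^^^^^^^^^^^^^^^
ValueError: min() iterable argument is empty
```

```bash
sed -i "s/m=(c<50).astype('uint8')/m=(c<0.5*(int(c[r,r])+np.percentile(c,70))).astype('uint8')/" h.py
python3 - <<'E'
from h import *
T=cv2.imread('pics/top0.png');S=cv2.imread('pics/scene0.png')
out=cv2.resize(T[195:285,195:385],None,fx=4,fy=4,interpolation=2);cv2.imwrite('pics/crop.png',out)
P=[]
for n,a,b in (('round',(258,228),(278,200)),('bar',(289,227),(263,217)),('sq',(320,226),(246,237))):
    pa,na=blob(T,a,13);pb,nb=blob(S,b,10);print(n,pa,na,pb,nb,plane('top',pa,.060).round(4),plane('scene',pb,.060).round(4),tri(pa,pb).round(4))
m=(T.min(2)>110);m[:240]=0;m[275:]=0;m[:,:235]=0;m[:,345:]=0
ys,xs=np.nonzero(m);r=cv2.minAreaRect(np.c_[xs,ys].astype('f4'));print(r)
for q in cv2.boxPoints(r):print(plane('top',q,.08).round(4))
print('king',plane('top',(211,243),.09),'pawn',plane('top',(369,242),.045))
E
```

```text
round [257.80582524 228.33009709] 103 [277.37837838 200.        ] 74 [ 0.5371 -0.0233  0.06  ] [ 0.5391 -0.0249  0.06  ] [ 0.5377 -0.023   0.0577]
bar [289.08994709 226.94708995] 189 [262.32824427 217.59541985] 131 [ 0.5394 -0.093   0.06  ] [ 0.5419 -0.0952  0.06  ] [ 0.5402 -0.0929  0.0571]
sq [320.20833333 225.55208333] 96 [246.23863636 236.125     ] 88 [ 0.5418 -0.1626  0.06  ] [ 0.5442 -0.1646  0.06  ] [ 0.5425 -0.1627  0.0572]
((290.7706298828125, 253.06881713867188), (14.008111953735352, 88.1837387084961), 87.33700561523438)
[ 4.906e-01 -1.000e-04  8.000e-02]
[ 0.4972 -0.1902  0.08  ]
[ 0.4671 -0.1904  0.08  ]
[ 0.4606 -0.0018  0.08  ]
king [0.50117504 0.07466957 0.09      ] pawn [ 0.50568331 -0.2725407   0.045     ]
```

View pics/crop.png

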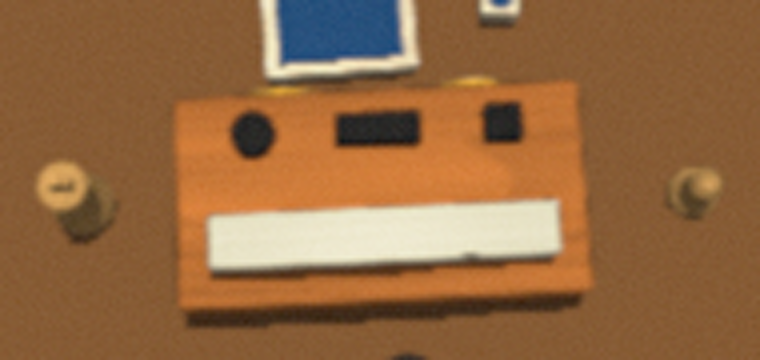

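The networks and the blob triangulation agree. Bar key is at (0.540,-0.093), round key at (0.5377,-0.0233), clock yaw is about +2° and rocker_plus is about (0.475,-0.015). The king is confirmed at +y. Moving above the bar key with the fingers closed.

```bash
python3 -m jog '{"claw":[1,1,1,1,1,1,1,1,1,1,1,1,1,1,1,1,1,1,1,1],"linear":[[2.2,2.86,0],[2.2,2.86,0],[2.2,2.86,0],[2.2,2.86,0],[2.2,2.86,0],[2.2,2.86,0],[2.2,2.86,0],[2.2,2.86,0],[2.2,2.86,0],[2.2,2.86,0],[2.2,2.86,0],[2.2,2.86,0],[2.2,2.86,-1],[2.2,2.86,-1],[2.2,2.86,-1],[2.2,2.86,-1],[2.2,2.86,-1],[2.2,2.86,-1],[0,0,-1],[0,0,-1]],"rot":[[0,0,-0.011],[0,0,-0.011],[0,0,-0.011],[0,0,-0.011],[0,0,-0.011],[0,0,-0.011],[0,0,-0.011],[0,0,-0.011],[0,0,-0.011],[0,0,-0.011],[0,0,-0.011],[0,0,-0.011],[0,0,-0.011],[0,0,-0.011],[0,0,-0.011],[0,0,-0.011],[0,0,-0.011],[0,0,-0.011],[0,0,0],[0,0,0]]}' 20
```

```text
clock: 2.97
tool_pos: [0.5405, -0.092, 0.15]
orientation: [[0.999, 0.038, 0.001], [0.038, -0.999, -0.001], [0.001, 0.001, -1.0]]
ft_force: [0.8, -0.3, -0.8]
width: 0.0006
finger_force: 0.0
```

```bash
python3 - <<'E'
from h import *
from rig import read_state
s=read_state();im=imaging.camera('wrist');i=imaging.camera_info('wrist');cv2.imwrite('pics/w1.png',im)
M=np.array(i['mount']);R=np.array(s['orientation']);p=np.array(s['tool_pos']);print(p)
f=210/np.tan(np.radians(i['fov_y']/2))
def pr(X):
    c=M[:3,:3].T@(R.T@(np.array(X)-p)-M[:3,3]);return (f*c[:2]/c[2]+[i['cx'],i['cy']]).round(1)
def back(u,v,z):
    d=R@M[:3,:3]@[(u-i['cx'])/f,(v-i['cy'])/f,1];C=R@M[:3,3]+p;return (C+d*(z-C[2])/d[2]).round(4)
print('pred',pr([.540,-.093,.062]),pr([.5377,-.0233,.062]),pr([.475,-.015,.080]))
for n in('bar_key_top','round_key_top','rocker_plus'):
    for d in imaging.outline_of(n,'wrist')[:2]:
        ys,xs=np.nonzero(d['pixels']);print(n,d['p'],len(xs),xs.mean(),ys.mean(),back(xs.mean(),ys.mean(),.062))
E
```

```text
[ 0.54053978 -0.09197374  0.15001834]
pred [275.5 218.7] [170.8 218.1] [154.2 315.9]
bar_key_top 0.68 2059 276.1204468188441 219.03933948518699 [ 0.5398 -0.0934  0.062 ]
round_key_top 0.72 1195 173.61171548117156 218.49539748953976 [ 0.5375 -0.0251  0.062 ]
rocker_plus 0.42 1174 378.93611584327084 219.32197614991483 [ 0.5423 -0.1619  0.062 ]
```

View pics/w1.png

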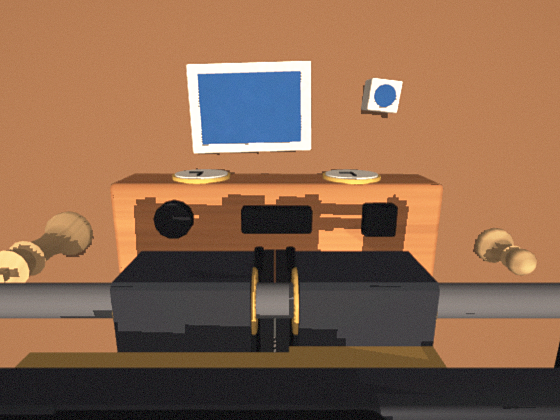

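The wrist view shows the bar key at (276,219), the predicted spot, and the round key at (174,218). The king is on the left (+y) and the pawn on the right. Descending.

```bash
python3 -m jog '{"claw":[1,1,1,1,1,1,1,1,1,1],"linear":[[-0.05,-0.1,-2],[0,0,-2],[0,0,-2],[0,0,-1],[0,0,-0.5],[0,0,-0.3],[0,0,-0.3],[0,0,-0.3],[0,0,-0.2],[0,0,0]],"rot":[[0,0,0],[0,0,0],[0,0,0],[0,0,0],[0,0,0],[0,0,0],[0,0,0],[0,0,0],[0,0,0],[0,0,0]]}'
```

```text
clock: 4.0
tool_pos: [0.5397, -0.0949, 0.0651]
orientation: [[0.999, 0.034, 0.002], [0.034, -0.999, -0.001], [0.002, 0.001, -1.0]]
ft_force: [-0.3, 0.3, 0.7]
width: 0.0002
finger_force: 0.4
```

```bash
python3 -m jog '{"claw":[1,1,1],"linear":[[0,0,-0.15],[0,0,-0.15],[0,0,0]],"rot":[[0,0,0],[0,0,0],[0,0,0]]}'
```

```text
clock: 4.25
tool_pos: [0.5398, -0.0948, 0.0633]
orientation: [[0.999, 0.034, 0.002], [0.034, -0.999, -0.001], [0.002, 0.001, -1.0]]
ft_force: [-2.6, -1.8, 11.9]
width: 0.0006
finger_force: 6.2
```

```bash
python3 -m jog '{"claw":[1,1],"linear":[[0,0,-0.1],[0,0,0]],"rot":[[0,0,0],[0,0,0]]}'
```

```text
clock: 4.42
tool_pos: [0.5398, -0.0948, 0.0632]
orientation: [[0.999, 0.034, 0.002], [0.034, -0.999, -0.001], [0.002, 0.001, -1.0]]
ft_force: [-4.6, -0.8, 18.9]
width: 0.0004
finger_force: 9.4
```

The key has bottomed: TCP stays at 0.063 while the force climbs. Lifting and moving to the round key.

```bash
python3 -m jog '{"claw":[1,1,1,1,1,1,1,1],"linear":[[0,0,1],[0,0,2],[-0.1,3.5,0],[-0.1,3.6,0],[0,0,-0.8],[0,0,-0.6],[0,0,-0.3],[0,0,0]],"rot":[[0,0,0],[0,0,0],[0,0,0],[0,0,0],[0,0,0],[0,0,0],[0,0,0],[0,0,0]]}'
```

```text
clock: 5.08
tool_pos: [0.5368, -0.0239, 0.0726]
orientation: [[0.999, 0.033, -0.001], [0.033, -0.999, 0.0], [-0.001, -0.0, -1.0]]
ft_force: [0.2, 0.6, -0.9]
width: 0.0002
finger_force: 0.0
```

```bash
python3 -m jog '{"claw":[1,1,1,1,1,1],"linear":[[0,0,-0.25],[0,0,-0.25],[0,0,-0.25],[0,0,-0.2],[0,0,-0.15],[0,0,0]],"rot":[[0,0,0],[0,0,0],[0,0,0],[0,0,0],[0,0,0],[0,0,0]]}'
```

```text
clock: 5.58
tool_pos: [0.5376, -0.0244, 0.0633]
orientation: [[0.999, 0.034, 0.001], [0.034, -0.999, -0.001], [0.001, 0.001, -1.0]]
ft_force: [-0.9, -2.5, 7.5]
width: 0.0002
finger_force: 3.7
```

```bash
python3 -m jog '{"claw":[1,1,1],"linear":[[0,0,-0.1],[0,0,-0.1],[0,0,0]],"rot":[[0,0,0],[0,0,0],[0,0,0]]}'
```

```text
clock: 5.83
tool_pos: [0.5376, -0.0244, 0.0632]
orientation: [[0.999, 0.034, 0.002], [0.034, -0.999, -0.002], [0.002, 0.002, -1.0]]
ft_force: [-4.6, -2.4, 21.0]
width: 0.0005
finger_force: 10.4
```

```bash
python3 -m jog '{"claw":[1,1,1,1,1,1,1,1],"linear":[[0,0,1],[0,0,2],[0,0,2],[-3.1,0.4,0],[-3.1,0.5,0],[0,0,-1],[0,0,-0.6],[0,0,0]],"rot":[[0,0,0],[0,0,0],[0,0,0],[0,0,0],[0,0,0],[0,0,0],[0,0,0],[0,0,0]]}'
python3 - <<'E'
from h import *
T=imaging.camera('scene');cv2.imwrite('pics/s2.png',cv2.resize(T[140:290,170:330],None,fx=4,fy=4,interpolation=2))
E
```

```text
clock: 6.5
tool_pos: [0.4752, -0.0145, 0.0938]
orientation: [[0.999, 0.033, -0.0], [0.033, -0.999, 0.0], [-0.0, -0.0, -1.0]]
ft_force: [-0.4, -0.2, 0.1]
width: 0.0004
finger_force: 0.0
```

View pics/s2.png

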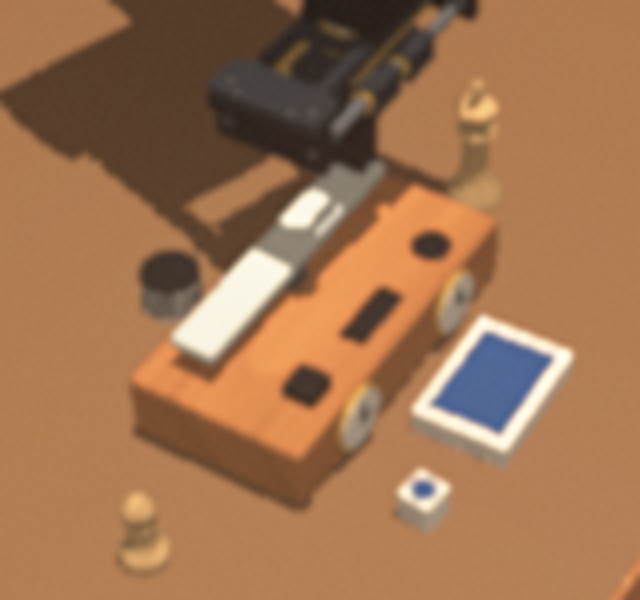

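In the crop, the round and bar keys are flush at (432,245) and (372,313), and the square key is still up at (305,383). The king is upright at (480,140), beside the rocker end under the fingers. Pressing the rocker.

```bash
python3 -m jog '{"claw":[1,1,1,1,1,1,1,1],"linear":[[0,0,-0.3],[0,0,-0.25],[0,0,-0.25],[0,0,-0.2],[0,0,-0.2],[0,0,-0.2],[0,0,-0.15],[0,0,0]],"rot":[[0,0,0],[0,0,0],[0,0,0],[0,0,0],[0,0,0],[0,0,0],[0,0,0],[0,0,0]]}'
```

```text
clock: 7.22
tool_pos: [0.475, -0.0145, 0.0788]
orientation: [[0.999, 0.034, -0.0], [0.034, -0.999, -0.0], [-0.0, -0.0, -1.0]]
ft_force: [1.1, -0.8, 0.7]
width: 0.0006
finger_force: 0.3
```

```bash
python3 -m jog '{"claw":[1,1,1],"linear":[[0,0,-0.15],[0,0,-0.1],[0,0,0]],"rot":[[0,0,0],[0,0,0],[0,0,0]]}'
```

```text
clock: 7.47
tool_pos: [0.4751, -0.0146, 0.0774]
orientation: [[0.999, 0.034, 0.0], [0.034, -0.999, -0.0], [0.0, 0.0, -1.0]]
ft_force: [-0.4, 1.0, 10.8]
width: 0.0005
finger_force: 5.1
```

```bash
python3 -m jog '{"claw":[1,1,1],"linear":[[0,0,-0.1],[0,0,-0.1],[0,0,0]],"rot":[[0,0,0],[0,0,0],[0,0,0]]}'
```

```text
clock: 7.72
tool_pos: [0.4752, -0.0146, 0.0768]
orientation: [[0.999, 0.034, 0.001], [0.034, -0.999, -0.001], [0.001, 0.001, -1.0]]
ft_force: [-1.9, 0.2, 23.8]
width: 0.0003
finger_force: 11.9
```

The rocker is at its stop: 24 N with the position holding. Retreating straight up, then checking.

```bash
python3 -m jog '{"claw":[1,1,1,1,1,1,1,1,1,1,1,1],"linear":[[0,0,1],[0,0,2],[0,0,3],[0,0,4],[0,0,4],[-1,-3,2],[-1,-3.5,0],[-1,-3.5,0],[-1,-3.5,0],[-1,-3.5,0],[-1,-3.5,0],[0,0,0]],"rot":[[0,0,0],[0,0,0],[0,0,0],[0,0,0],[0,0,0],[0,0,0],[0,0,0],[0,0,0],[0,0,0],[0,0,0],[0,0,0],[0,0,0]]}'
python3 - <<'E'
from h import *
T=imaging.camera('scene');cv2.imwrite('pics/s3.png',cv2.resize(T[140:290,170:330],None,fx=4,fy=4,interpolation=2))
E
```

```text
clock: 8.72
tool_pos: [0.4139, -0.2251, 0.2344]
orientation: [[1.0, 0.028, -0.0], [0.028, -1.0, -0.003], [-0.0, 0.003, -1.0]]
ft_force: [0.5, 0.7, -0.2]
width: 0.0004
finger_force: 0.0
```

View pics/s3.png

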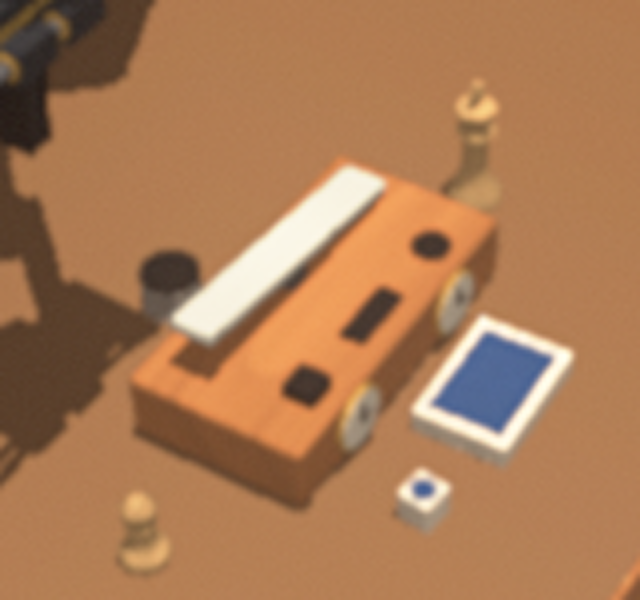

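The rocker is down at the king's end (355,180) and raised at the other end (205,330). The round and bar keys are down, the square key is up, and nothing else has moved. Handing in.

```bash
python3 -c "
from rig import workorder
print(workorder.job_done())"
```

```text
the job is handed in; nothing more can be done
None
```

I pressed the bar key and then the round key fully down, then pushed the rocker fully down at the king's end (clock +y); in the last picture the square key was still up and nothing else had moved, and the job was handed in at about 9 s.

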